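# Shut down the heated-stage microscope session

### The job

Shut down the microscope session with light presses of the fingertips: press down the button on the heater box, then the one on the lamp housing, then the one on the power block, each gently and well down, so that it stays down. Leave the hot plate on (do not press its button). Do not pick up, shift or tip the equipment or anything else on the bench.

Things in the scene. Friction and masses are not known exactly. Their poses are not given: they have to be found in the camera images.
- heater: loose cream box, 110 (x) x 90 (y) x 60 tall, with a silver dial on its front (-x) side; about 0.85 kg; its button stands on the top, 15 mm behind (+x) the middle. Origin at the centre of its underside on the bench, z up; it stands turned up to 0.4 rad either way.
- heater_cap (a point): centre of the top face of the black round push-button cap of the heater box (cap 28 across, standing 26 proud of the face it sits on when up; 86 above the bench when up). The point goes down with the cap.
- heater_button (a joint): how far the button of the heater box is pressed, m: 0 up, 0.016 fully down against its end stop; 0.008 or more counts as down. The push needed grows from about 3.5 N at the top to 6 N at the bottom, beyond which the end stop is hard; it stays where it is pushed and does not come back up.
- lamp: loose finned aluminium drum lying along its x axis on a dark foot, 120 long, 69 across; a grey block on top, its upper face 84 above the bench, carries its button, 10 mm behind (+x) the middle; about 0.8 kg. Origin at the centre of its underside on the bench, z up; it stands turned up to 0.4 rad either way.
- lamp_cap (a point): centre of the top face of the black round push-button cap of the lamp housing (cap 28 across, standing 26 proud of the face it sits on when up; 110 above the bench when up). The point goes down with the cap.
- lamp_button (a joint): how far the button of the lamp housing is pressed, m: 0 up, 0.016 fully down against its end stop; 0.008 or more counts as down. The push needed grows from about 3.5 N at the top to 6 N at the bottom, beyond which the end stop is hard; it stays where it is pushed and does not come back up.
- power: loose long low white block, 160 (x) x 60 (y) x 42 tall, with two grey sockets on top; about 0.6 kg; its button stands on the top near the front end, 52 mm in front (-x) of the middle. Origin at the centre of its underside on the bench, z up; it stands turned up to 0.4 rad either way.
- power_cap (a point): centre of the top face of the black round push-button cap of the power block (cap 28 across, standing 26 proud of the face it sits on when up; 68 above the bench when up). The point goes down with the cap.
- power_button (a joint): how far the button of the power block is pressed, m: 0 up, 0.016 fully down against its end stop; 0.008 or more counts as down. The push needed grows from about 3.5 N at the top to 6 N at the bottom, beyond which the end stop is hard; it stays where it is pushed and does not come back up.
- hotplate: loose cream instrument, 120 (x) x 110 (y), body top 46 above the bench, with a round white plate (76 across, top at 54) carrying a beaker, and a black dial on its front; about 0.9 kg; its button, which must not be pressed, stands on top near the front, 41 mm in front (-x) of the middle. Origin at the centre of its underside on the bench, z up; it stands turned up to 0.4 rad either way.
- hotplate_cap (a point): centre of the top face of the black round push-button cap of the hot plate (cap 28 across, standing 26 proud of the face it sits on when up; 72 above the bench when up). The point goes down with the cap.
- hotplate_button (a joint): how far the button of the hot plate is pressed, m: 0 up, 0.016 fully down against its end stop; 0.008 or more counts as down. The push needed grows from about 3.5 N at the top to 6 N at the bottom, beyond which the end stop is hard; it stays where it is pushed and does not come back up.
- beaker: bystander: empty glass beaker, 58 across, 70 tall, standing on the round top of the hot plate; origin at the centre of its underside.
- dish: bystander: single clear covered petri dish, 90 across, 15 tall, flat on the bench; origin at the centre of its underside.
- dish_stack: bystander: stack of three clear petri dishes, 90 across, 47 tall; origin at the centre of its underside.
- tipbox: bystander: white pipette-tip box with a blue lid, 88 x 123 x 72 tall; origin at the centre of its underside.
- reagent: bystander: amber glass bottle, 60 across, 130 tall; origin at the centre of its underside.
- vial: bystander: small clear glass vial with cap, 24 across, 50 tall; origin at the centre of its underside.
- rack: bystander: grey tube rack block with eight holes, 60 x 130 x 45 tall; origin at the centre of its underside.
- objective: bystander: loose steel microscope objective standing on its wide end, 33 across, 46 tall; origin at the centre of its underside.
There are look-alikes about, which are no part of the job. Leave any orange or yellow look-alike of the lamp alone.

How it is judged:
On the way, in this order (a step that is already met when the one before it is completed fails the run):
1. the heater box button is down (at least 8 of its 16 mm) (value of joint heater_button above 0.008 m), for 0.2 s.
2. the lamp housing button is down (at least 8 of its 16 mm) (value of joint lamp_button above 0.008 m), for 0.2 s.
3. the power block button is down (at least 8 of its 16 mm) (value of joint power_button above 0.008 m), for 0.2 s.
At the end, for the whole second after the job is handed in: The buttons of the heater box, lamp housing and power block are each down by at least 8 of 16 mm, the hot plate button is less than 3 mm down, and all four instruments and all bystanders stand upright (within 0.15 rad), within 20 mm of where they started, the instruments at rest (value of joint each of heater_button, lamp_button, power_button above 0.008 m and value of joint hotplate_button below 0.003 m and distance of each of heater, lamp, power, hotplate, beaker, dish, dish_stack, tipbox, reagent, vial, rack, objective from where it was at the start of the episode below 0.02 m and angle between each of heater, lamp, power, hotplate, beaker, dish, dish_stack, tipbox, reagent, vial, rack, objective's own z axis and vertical below 0.15 rad and linear speed of each of heater, lamp, power, hotplate below 0.02 m/s); the robot touches nothing.
It fails at once if a button goes down (3 mm) before the one ahead of it in the order is down (8 mm) ((value of joint lamp_button above 0.003 m and value of joint heater_button below 0.008 m) or (value of joint power_button above 0.003 m and value of joint lamp_button below 0.008 m)).
It fails at once if the hot plate button is pressed by 3 mm (value of joint hotplate_button above 0.003 m).
It fails at once if an instrument is pressed or struck with more than 30 N (contact force between the fingers and heater above 30 N or contact force between the fingers and lamp above 30 N or contact force between the fingers and power above 30 N or contact force between the fingers and hotplate above 30 N).
It fails at once if an instrument is lifted by 12 mm, tipped by 0.15 rad or shifted by 20 mm ((height (world z) of heater above 0.012 m or (distance of heater from where it was at the start of the episode above 0.02 m or angle between heater's own z axis and vertical above 0.15 rad)) or (height (world z) of lamp above 0.012 m or (distance of lamp from where it was at the start of the episode above 0.02 m or angle between lamp's own z axis and vertical above 0.15 rad)) or (height (world z) of power above 0.012 m or (distance of power from where it was at the start of the episode above 0.02 m or angle between power's own z axis and vertical above 0.15 rad)) or (height (world z) of hotplate above 0.012 m or (distance of hotplate from where it was at the start of the episode above 0.02 m or angle between hotplate's own z axis and vertical above 0.15 rad))).
It fails at once if a bystander is moved by 20 mm or tipped by 0.15 rad ((distance of beaker from where it was at the start of the episode above 0.02 m or angle between beaker's own z axis and vertical above 0.15 rad) or (distance of dish from where it was at the start of the episode above 0.02 m or angle between dish's own z axis and vertical above 0.15 rad) or (distance of dish_stack from where it was at the start of the episode above 0.02 m or angle between dish_stack's own z axis and vertical above 0.15 rad) or (distance of tipbox from where it was at the start of the episode above 0.02 m or angle between tipbox's own z axis and vertical above 0.15 rad) or (distance of reagent from where it was at the start of the episode above 0.02 m or angle between reagent's own z axis and vertical above 0.15 rad) or (distance of vial from where it was at the start of the episode above 0.02 m or angle between vial's own z axis and vertical above 0.15 rad) or (distance of rack from where it was at the start of the episode above 0.02 m or angle between rack's own z axis and vertical above 0.15 rad) or (distance of objective from where it was at the start of the episode above 0.02 m or angle between objective's own z axis and vertical above 0.15 rad)).
It also fails if it takes over 58 s, if anything falls off the work surface, if the arm or the gripper's body presses on something with over 40 N, if the wrist force passes 120 N, or if a joint passes its speed limit or range.

### The arm

A 6-joint arm with a two-finger parallel gripper is mounted at the origin on the work surface. World frame = base frame: x ahead of the robot, y to its left, z up, the work surface at z = 0. Lengths are in m, angles in rad, forces in N, time in s.
With the tool pointing down it reaches from about 0.35 to 0.85 m from the base axis. Payload 8.1 kg.
Tool frame: the origin (TCP) lies midway between the tips of the shut fingers; the grasp point (between the pads) lies 19 mm behind it; z points along the fingers, y is the line along which they close (so a half turn about z gives the same grasp; the last joint's range is limited). The gripper opens to 93 mm and grips with 3 to 60 N. Pads are 15 mm wide; open, the fingers measure 128 mm over their backs; the gripper's body (75 mm by 188 mm) begins 65 mm behind the grasp point.
Start: joints at [-1.359, 0.13, 1.488, -0, 1.523, -0.085], TCP at [0.175, -0.574, 0.189] pointing down, gripper open.
Joint ranges: [-2.96, 2.96], [-0.89, 2.26], [0.02, 2.5], [-1.34, 4.48], [0, 2.73], [-2.66, 2.66]. Speed limits (rad/s): [2.39, 2.39, 2.79, 3.14, 3.14, 3.14].

### API

Orientations are given as [roll, pitch, yaw] about the fixed x, y, z axes, in that order (R = Rz(yaw) Ry(pitch) Rx(roll)).
In Python, from workcell import get_state, snapshot, camera_params, sign_off, cut_out gives the robot as it stands.
- The arm moves only by the tool drive_tool, never from a script. Its argument "commands" is text: rows parted by semicolons, each of 7 numbers parted by spaces: the turn, a rotation vector about the tool's x, y, z in degrees, then the shift along the tool's x, y, z in mm, then the closure, from 0 (fully open) to 1 (shut). A call has 1 to 8 rows; each row is the pose to reach, as a shift and turn from the pose commanded when the call began, along the tool's axes at that moment; what a row does not reach only later rows make up. A row lasts 1/8 s, in which the tool goes at most 62.5 mm and 10.7 degrees, less where a joint would pass 70% of its speed; a pose out of reach is approached as far as the arm can. A call with a gripper value outside its range is refused whole. The fingers move at their own pace and stop on an object; the grip force is fixed at half the most. Time passes only in rows, so rows that repeat a pose let the fingers close. It gives the time, the measured TCP pose, the force, the opening and the grip force at its end, in the units of the state.
- get_state(): the state, without advancing time (a new reading comes with each control period).
- snapshot(name): name is "scene" or "side" or "wrist"; returns (picture, depth): 420x560x3 uint8, blue, green, red; 420x560 float32, m along the optical axis (not along the pixel's ray), 0 where there is no reading.
- camera_params(name): a dict with "camera_matrix" (3x3 intrinsics, pixels), "world_from_camera" (4x4, takes a point from camera to world coordinates). Camera axes: x right, y down, z forward; pixel columns grow to the right and rows downward; lengths in m; the calibration is good to about 2 mm. A picture is of the moment at which its call begins: read the wrist's pose just before it. camera_params takes no time and is no camera call; for the wrist camera it gives the pose at the moment of the call.
- sign_off(): hands the job in; it is judged then, once.
Trained networks look in the newest picture that a camera, given by its name, has taken for a name from the list of things; names that differ only in an ending like _2 or _b are one class to them, and where a whole thing is asked for, a point or a joint stands for the part that bears it (a point fixed in the world has none). Each returns a list of dicts, best first, with "conf" (0 to 1); they miss things now and then, are a little off and sometimes report something else, mostly with a low value. They report only what shows in the picture. A call takes as long as a camera call. They do not tell look-alikes from the thing itself.
- cut_out(camera, target): "pixels" (420x560 bool, what is visible of it) and "point" ([column, row] in pixels, amid what is visible of it).
The state is a dict: "time": time; "qpos": joint angles; "qvel": joint speeds; "joint_efforts": joint torques, N m; "ee_pos": TCP position; "orientation": TCP orientation; "force": force on the tool from outside, world axes, zero at the start; "moment": the same for the moment, N m; "opening": opening from 0.0 (shut) to 1.0 (fully open); "grip_force": force on a finger pad.
Only numpy, scipy, OpenCV 4.12 (cv2) and the standard library are available. Lean on these libraries where they do the work, as an engineer would, in place of code of your own. Each camera call takes 0.05 s, during which the arm holds its last target. There are 200 camera calls.

## Working session

There is one attempt and no reset: what is moved stays moved. The work goes in short steps, Python scripts to look and compute and a tool call to move; the robot and the scene stay as the last step left them, time stands still between calls to the robot, and variables do not carry over. Pictures are saved under pics/ and viewed, at most 10 in all, crops included, and the job is handed in when it is done.

Besides the shell and the picture viewer there is one more tool, called after "Call:" as name(argument=value, ...) on one line, values as JSON. drive_tool: Moves the arm, as the interface text tells. Its arguments: {"type":"object","properties":{"commands":{"type":"string"}},"required":["commands"]}

```bash
mkdir -p pics; cat > h.py <<'E'
import numpy as np,cv2
from workcell import *
def world(cam,d,mask):
    P=camera_params(cam);K=np.array(P["camera_matrix"]);T=np.array(P["world_from_camera"])
    r,c=np.nonzero(mask&(d>0));z=d[r,c]
    p=np.stack([(c-K[0,2])/K[0,0]*z,(r-K[1,2])/K[1,1]*z,z],1)
    return p@T[:3,:3].T+T[:3,3]
E
python3 - <<'E'
from h import *
for cam in("scene","side"):
    im,d=snapshot(cam);cv2.imwrite(f"pics/{cam}0.png",im)
    for n in("heater","lamp","power","hotplate","heater_cap","lamp_cap","power_cap","hotplate_cap"):
        for o in cut_out(cam,n)[:3]:
            p=world(cam,d,o["pixels"])
            if len(p): print(cam,n,round(o["conf"],2),np.round(o["point"]),len(p),np.median(p,0).round(3),p.min(0).round(3),p.max(0).round(3))
print(get_state())
E
```

```text
scene heater 0.69 [376. 289.] 2049 [0.517 0.336 0.057] [ 0.382  0.22  -0.004] [0.574 0.374 0.087]
scene lamp 0.85 [251. 211.] 1126 [ 0.598 -0.108  0.056] [ 0.515 -0.255 -0.004] [ 0.649 -0.091  0.109]
scene lamp 0.75 [190. 232.] 1118 [ 0.8   -0.113  0.062] [ 0.712 -0.315 -0.006] [ 0.825 -0.066  0.112]
scene lamp 0.75 [216. 284.] 1992 [0.831 0.116 0.061] [ 0.722 -0.039 -0.004] [0.899 0.144 0.111]
scene power 0.74 [262. 184.] 640 [ 0.465 -0.287  0.038] [ 0.377 -0.342 -0.005] [ 0.607 -0.125  0.109]
scene hotplate 0.56 [298. 266.] 1264 [0.617 0.158 0.043] [ 0.511  0.036 -0.001] [0.659 0.2   0.059]
scene lamp_cap 0.65 [189. 214.] 107 [ 0.789 -0.146  0.104] [ 0.727 -0.338 -0.002] [ 0.8   -0.135  0.112]
scene lamp_cap 0.62 [219. 265.] 135 [0.818 0.106 0.106] [0.803 0.087 0.089] [0.829 0.116 0.111]
scene lamp_cap 0.58 [230. 145.] 53 [ 0.47  -0.487  0.102] [ 0.454 -0.502  0.086] [ 0.481 -0.474  0.109]
scene power_cap 0.44 [266. 172.] 47 [ 0.418 -0.31   0.061] [ 0.405 -0.326  0.045] [ 0.429 -0.304  0.068]
side heater 0.83 [275. 342.] 2539 [0.491 0.333 0.059] [ 0.424  0.23  -0.005] [0.571 0.374 
[... 1372 characters left out ...]
7 0.047] [0.557 0.126 0.075]
{'time': 0.9, 'qpos': array([-1.35941907e+00,  1.30354344e-01,  1.48819583e+00, -1.34960135e-05,
        1.52301271e+00, -8.54378164e-02]), 'qvel': array([-0.00178415, -0.00217138, -0.00156023, -0.00190968, -0.00095178,
        0.00063776]), 'joint_efforts': array([ 6.02937689e-04, -5.59754348e+01, -4.92062795e+01,  7.69214099e-02,
        2.25293735e-02, -6.13561127e-06]), 'ee_pos': array([ 0.17548137, -0.5737717 ,  0.18926481]), 'orientation': array([3.14156414e+00, 1.59720438e-05, 2.96815718e-01]), 'force': array([ 1.37505455, -0.59322143,  0.31314154]), 'moment': array([-0.03565054, -0.03848013, -0.01922616]), 'grip_force': 0.0, 'opening': 1.0000122813849752}
```

View pics/scene0.png

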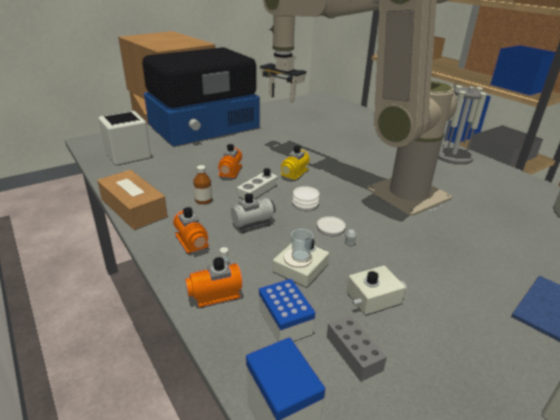

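View pics/side0.png

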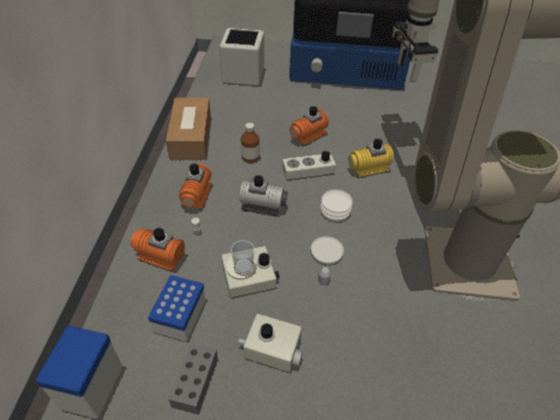

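The real lamp is the silver one: scene (251,211), side (262,195). The orange and yellow drums are look-alikes. The heater is at side (272,342), the power block at (308,165) and the hot plate at (250,270). Next I measure the cap top centres.

```bash
cat > caps.py <<'E'
from h import *
G={"heater":(.508,.321,.086),"lamp":(.592,-.125,.110),"power":(.410,-.313,.068)}
def caps(cams,G=G,dz=.0):
    for cam in cams:
        im,d=snapshot(cam); m=np.ones(d.shape,bool)&(d>0); p=world(cam,d,m); v=im[m].max(1)
        for n,g in G.items():
            g=np.array(g)
            s=(np.hypot(*(p[:,:2]-g[:2]).T)<.03)&(abs(p[:,2]-g[2]+dz)<.008)
            if s.sum()>5:
                q=p[s];c,r=cv2.minEnclosingCircle(q[:,:2].astype(np.float32));print(cam,n,len(q),q.mean(0).round(4),np.round(c,4),round(r,4))
E
python3 - <<'E'
from caps import *
caps(("scene","side"))
s=get_state();print(s["ee_pos"],s["orientation"])
E
```

```text
scene heater 84 [0.5124 0.3185 0.0833] [0.5106 0.3172] 0.0147
scene lamp 46 [ 0.5979 -0.1286  0.1072] [ 0.595  -0.1309] 0.0159
scene power 26 [ 0.4152 -0.3152  0.0651] [ 0.4148 -0.3189] 0.016
side heater 128 [0.5085 0.3169 0.0846] [0.5099 0.3154] 0.015
side lamp 67 [ 0.5934 -0.1295  0.1094] [ 0.596  -0.1306] 0.0153
side power 55 [ 0.41   -0.3164  0.0666] [ 0.4077 -0.3185] 0.0169
[ 0.17549562 -0.57377647  0.18925027] [3.14157593e+00 5.69790471e-06 2.96850293e-01]
```

Call:
drive_tool(commands="0 0 0 0 0 -60 1; 0 0 0 0 0 -110 1;0 0 0 50 0 -110 1;0 0 0 100 0 -110 1;0 0 0 150 0 -110 1;0 0 0 200 0 -110 1;0 0 0 250 0 -110 1;0 0 0 250 0 -110 1")

```text
time: 2.0
ee_pos: [0.4177, -0.4988, 0.2986]
orientation: [-3.141, -0.001, 0.301]
force: [-0.9, -1.2, -0.7]
opening: 0.191
grip_force: 0.0
```

Call:
drive_tool(commands="0 0 0 23 -53 0 1;0 0 0 46 -106 0 1;0 0 0 69 -159 0 1;0 0 0 92 -212 0 1;0 0 0 115 -265 0 1;0 0 0 138 -318 0 1;0 0 0 161 -371 0 1;0 0 0 161 -371 0 1")

```text
time: 3.0
ee_pos: [0.46, -0.0961, 0.2998]
orientation: [3.141, -0.001, 0.301]
force: [0.7, 0.4, 0.2]
opening: 0.01
grip_force: 0.0
```

Call:
drive_tool(commands="0 0 0 23 -53 0 1;0 0 0 46 -106 0 1;0 0 0 69 -159 0 1;0 0 0 92 -212 0 1;0 0 0 115 -265 0 1;0 0 0 138 -318 0 1;0 0 0 161 -371 0 1;0 0 0 161 -371 0 1")

```text
time: 4.0
ee_pos: [0.5057, 0.3046, 0.2976]
orientation: [3.141, 0.002, 0.299]
force: [-0.3, -1.4, -0.0]
opening: 0.005
grip_force: 0.0
```

Call:
drive_tool(commands="0 0 0 0 0 0 1;0 0 0 0 0 0 1;0 0 0 0 0 0 1;0 0 0 0 0 0 1")

```text
time: 4.5
ee_pos: [0.5057, 0.3023, 0.2996]
orientation: [-3.142, -0.001, 0.296]
force: [-0.4, -0.1, 0.1]
opening: 0.004
grip_force: 0.0
```

```bash
cat > to.py <<'E'
from h import *
from scipy.spatial.transform import Rotation as R
def to(x,y,z):
    s=get_state();print(s["ee_pos"].round(4),s["orientation"].round(3),(R.from_euler("xyz",s["orientation"]).as_matrix().T@(np.array([x,y,z])-s["ee_pos"])*1000).round(1),s["force"].round(1),s["qpos"].round(2))
E
python3 - <<'E'
from to import *
from caps import caps
to(.5103,.3163,.096)
caps(("wrist","side"))
im,d=snapshot("wrist");cv2.imwrite("pics/w1.png",im)
E
```

```text
[0.5057 0.3023 0.2996] [-3.142e+00 -1.000e-03  2.960e-01] [  8.3 -12.  203.6] [-0.4 -0.1  0.1] [ 0.45  0.08  1.34 -0.    1.72  1.73]
wrist heater 352 [0.5081 0.3153 0.0849] [0.5075 0.3152] 0.0141
side heater 126 [0.5084 0.3167 0.0847] [0.5085 0.3156] 0.0148
side power 54 [ 0.4103 -0.3166  0.0667] [ 0.4097 -0.3173] 0.0159
```

View pics/w1.png

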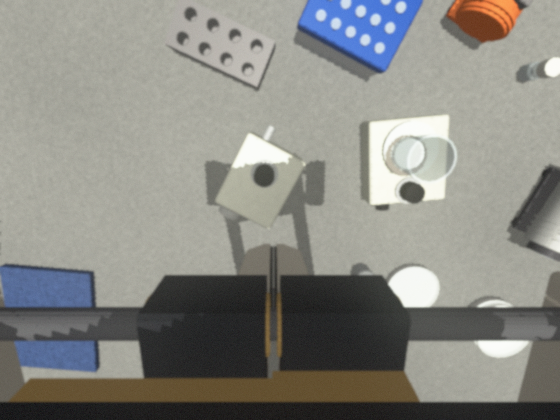

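The wrist view shows the heater cap at (264,175), with the hot plate cap well clear at (411,191). Descending on the heater.

Call:
drive_tool(commands="0 0 0 6 -12 40 1;0 0 0 6 -12 80 1;0 0 0 6 -12 120 1;0 0 0 6 -12 160 1;0 0 0 6 -12 190 1;0 0 0 6 -12 200 1;0 0 0 6 -12 204 1;0 0 0 6 -12 204 1")

```text
time: 5.65
ee_pos: [0.5085, 0.3167, 0.0966]
orientation: [-3.141, -0.002, 0.297]
force: [0.3, 0.7, 0.2]
opening: 0.009
grip_force: 0.0
```

Call:
drive_tool(commands="0 0 0 0 0 3 1;0 0 0 0 0 6 1;0 0 0 0 0 8 1;0 0 0 0 0 10 1;0 0 0 0 0 11 1;0 0 0 0 0 12 1;0 0 0 0 0 13 1;0 0 0 0 0 13 1")

```text
time: 6.65
ee_pos: [0.5077, 0.3163, 0.0821]
orientation: [3.142, 0.0, 0.297]
force: [0.2, -0.4, -0.8]
opening: 0.005
grip_force: 0.0
```

Call:
drive_tool(commands="0 0 0 0 0 1 1;0 0 0 0 0 2 1;0 0 0 0 0 3 1;0 0 0 0 0 4 1;0 0 0 0 0 5 1;0 0 0 0 0 6 1;0 0 0 0 0 6 1;0 0 0 0 0 6 1")

```text
time: 7.65
ee_pos: [0.5077, 0.3163, 0.0763]
orientation: [-3.142, -0.0, 0.297]
force: [1.1, 0.2, -0.2]
opening: 0.006
grip_force: 0.0
```

```bash
python3 - <<'E'
from to import *
to(.508,.3155,.07)
im,d=snapshot("side");cv2.imwrite("pics/s2.png",cv2.resize(im[270:400,180:360],None,fx=4,fy=4,interpolation=cv2.INTER_CUBIC))
E
```

```text
[0.5077 0.3163 0.0763] [-3.142 -0.     0.297] [0.  0.9 6.3] [ 1.1  0.2 -0.2] [0.47 0.2  1.62 0.   1.32 1.75]
```

View pics/s2.png

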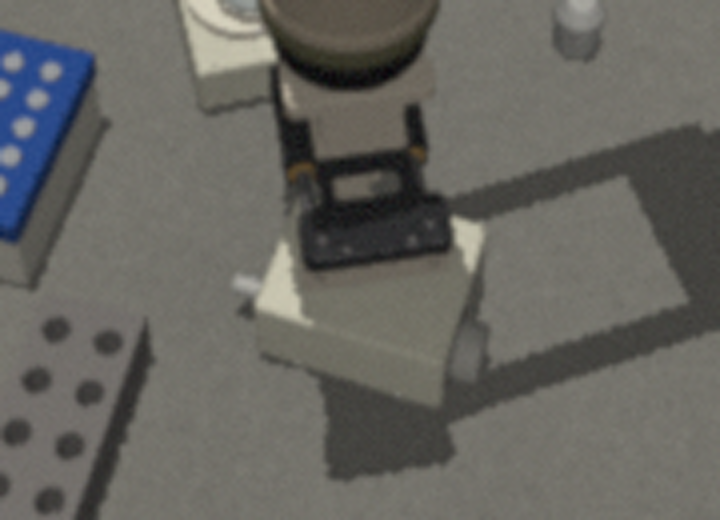

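The gripper sits over the heater and hides the cap. I'll press a little further and read the force while moving.

Call:
drive_tool(commands="0 0 0 0 0 1 1;0 0 0 0 0 2 1;0 0 0 0 0 3 1;0 0 0 0 0 4 1")

```text
time: 8.2
ee_pos: [0.5077, 0.3163, 0.0721]
orientation: [3.142, 0.0, 0.297]
force: [0.9, -0.1, 0.8]
opening: 0.006
grip_force: 0.0
```

Call:
drive_tool(commands="0 0 0 0 0 -20 1;0 0 0 0 0 -60 1;0 0 0 0 0 -110 1;0 0 0 0 0 -160 1;0 0 0 0 0 -200 1;0 0 0 0 -5 -228 1;0 0 0 0 -5 -228 1;0 0 0 0 -5 -228 1")

```text
time: 9.2
ee_pos: [0.506, 0.3209, 0.2999]
orientation: [3.141, 0.0, 0.297]
force: [-0.2, 0.8, -0.5]
opening: 0.006
grip_force: 0.0
```

```bash
python3 - <<'E'
from to import *
from caps import caps
to(.508,.3155,.07)
for dz in(0,.014):caps(("wrist","side","scene"),{"heater":(.508,.316,.086)},dz)
E
```

```text
[0.506  0.3209 0.2999] [3.141 0.    0.297] [  0.4   5.7 229.9] [-0.2  0.8 -0.5] [ 0.48  0.11  1.31 -0.    1.72  1.75]
wrist heater 350 [0.5076 0.3149 0.0842] [0.5072 0.3147] 0.0139
side heater 126 [0.5084 0.3168 0.0848] [0.5089 0.3167] 0.0151
scene heater 84 [0.5124 0.3184 0.0831] [0.5119 0.3169] 0.0146
wrist heater 54 [0.5156 0.3171 0.0693] [0.5073 0.3145] 0.0183
side heater 66 [0.5069 0.3244 0.0698] [0.5086 0.3169] 0.0271
scene heater 65 [0.518  0.3232 0.0715] [0.5158 0.321 ] 0.0149
```

The cap hasn't moved, so the fingertips missed it. I'll check where the fingertips really are relative to the reported TCP.

```bash
python3 - <<'E'
from to import *
s=get_state();tcp=s["ee_pos"]
M=R.from_euler("xyz",s["orientation"]).as_matrix()
for cam in("wrist","side","scene"):
    im,d=snapshot(cam);m=d>0
    P=camera_params(cam);K=np.array(P["camera_matrix"]);T=np.array(P["world_from_camera"])
    c=np.linalg.inv(T)@np.r_[tcp,1];uv=K@c[:3]/c[2];u,v=uv[:2].astype(int);print(cam,"cam",T[:3,3].round(3),"TCP px",uv[:2].round(),"depth exp",c[2].round(3),d[max(v-4,0):v+5:4,max(u-8,0):u+9:4].round(3))
    q=(world(cam,d,m)-tcp)@M*1000
    n=q[(abs(q[:,0])<120)&(abs(q[:,1])<120)&(q[:,2]<80)]
    for lo in range(-120,80,10):
        w=n[(n[:,2]>=lo)&(n[:,2]<lo+10)]
        if len(w):print(lo,len(w),w.min(0).round(),w.max(0).round())
    if cam=="side":cv2.circle(im,(u,v),2,(0,0,255),-1);a,b=max(v-75,0),max(u-100,0);cv2.imwrite("pics/s3.png",cv2.resize(im[a:a+150,b:b+200],None,fx=4,fy=4))
E
```

```text
wrist cam [0.579 0.343 0.495] TCP px [272. 240.] depth exp 0.209 [[0.    0.525 0.525 0.528 0.525]
 [0.529 0.527 0.528 0.527 0.529]
 [0.176 0.177 0.53  0.528 0.176]]
-120 3164 [ -10.  -79. -120.] [  37.   81. -111.]
-100 1 [  8.   1. -90.] [  8.   1. -90.]
-90 62 [  7.  -1. -90.] [ 10.   3. -80.]
-80 121 [  7.  -2. -80.] [ 10.   3. -70.]
-70 523 [ -8. -15. -70.] [ 10.  17. -60.]
-60 584 [  1. -15. -60.] [ 10.  16. -50.]
-50 454 [  7. -14. -50.] [ 10.  16. -40.]
-40 278 [  7. -13. -40.] [ 10.  15. -30.]
-30 15 [  8.  -5. -30.] [  9.   5. -29.]
side cam [0.441 0.84  1.026] TCP px [268. 273.] depth exp 0.887 [[0.718 0.721 0.722 0.725 0.735]
 [0.737 0.739 0.74  0.743 0.744]
 [1.19  1.19  1.191 1.189 1.189]]
-120 159 [ -34.  -86. -120.] [  36.   80. -111.]
scene cam [1.148 0.832 0.761] TCP px [389. 198.] depth exp 0.911 [[1.504 1.51  1.51  1.504 1.48 ]
 [1.504 1.489 1.482 1.483 1.486]
 [1.481 1.475 1.474 1.461 1.46 ]]
-120 137 [ -34.  -86. -120.] [  40.   87. -111.]
-110 43 [  -4.  -26. -110.] [  14.   18. -100.]
-100 92 [  -7.  -18. -100.] [ 13.  19. -90.]
-90 87 [ -7. -18. -90.] [ 14.  17. -80.]
-80 80 [ -6. -17. -80.] [ 15.  18. -70.]
-70 73 [ -4. -16. -70.] [ 13.  16. -60.]
-60 80 [ -5. -16. -60.] [ 13.  17. -50.]
-50 69 [ -5. -15. -50.] [ 14.  15. -40.]
-40 44 [ -3. -14. -40.] [ 14.  13. -30.]
-30 3 [ 10.   2. -30.] [ 12.   7. -29.]
```

View pics/s3.png

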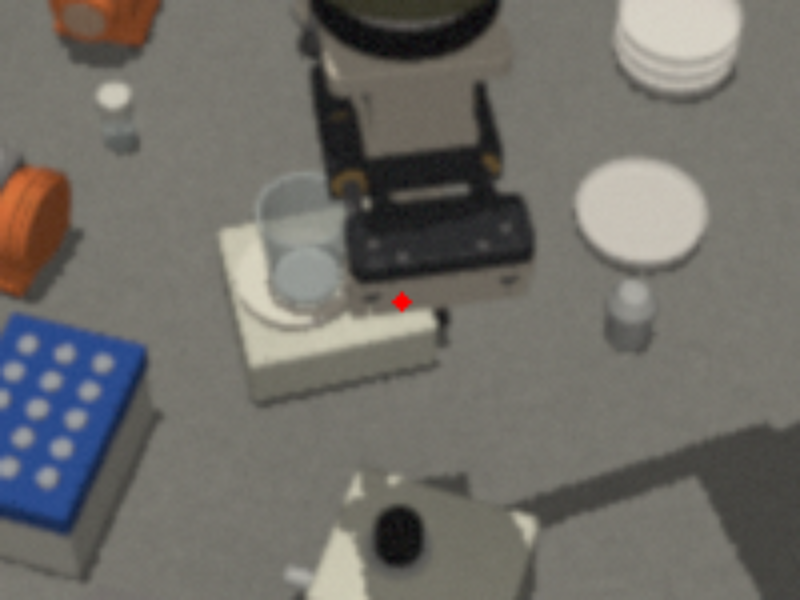

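The scene and wrist depth agree that the real fingertips end about 29 mm above the reported TCP. So contact comes at TCP z≈0.056, and a 13 mm press at about 0.043.

Call:
drive_tool(commands="0 0 0 -2 6 50 1;0 0 0 -2 6 100 1;0 0 0 -2 6 150 1;0 0 0 -2 6 200 1;0 0 0 -2 6 225 1;0 0 0 -2 6 235 1;0 0 0 -2 6 238 1;0 0 0 -2 6 238 1")

```text
time: 10.65
ee_pos: [0.507, 0.3153, 0.0637]
orientation: [-3.141, -0.002, 0.297]
force: [0.2, 0.4, 0.3]
opening: 0.004
grip_force: 0.0
```

Call:
drive_tool(commands="0 0 0 0 0 2 1;0 0 0 0 0 4 1;0 0 0 0 0 6 1;0 0 0 0 0 7 1;0 0 0 0 0 8 1;0 0 0 0 0 9 1;0 0 0 0 0 10 1;0 0 0 0 0 10 1")

```text
time: 11.65
ee_pos: [0.5062, 0.3148, 0.0522]
orientation: [-3.142, -0.0, 0.297]
force: [0.0, -0.7, 2.9]
opening: 0.006
grip_force: 1.4
```

Contact. Now pressing.

Call:
drive_tool(commands="0 0 0 0 0 1 1;0 0 0 0 0 2 1;0 0 0 0 0 3 1;0 0 0 0 0 4 1;0 0 0 0 0 5 1;0 0 0 0 0 6 1;0 0 0 0 0 7 1;0 0 0 0 0 7 1")

```text
time: 12.65
ee_pos: [0.5062, 0.3148, 0.0451]
orientation: [-3.142, -0.0, 0.297]
force: [0.6, -0.1, 3.0]
opening: 0.007
grip_force: 1.7
```

Call:
drive_tool(commands="0 0 0 0 0 1 1;0 0 0 0 0 2 1;0 0 0 0 0 2 1;0 0 0 0 0 2 1")

```text
time: 13.15
ee_pos: [0.5062, 0.3148, 0.0432]
orientation: [-3.142, -0.0, 0.297]
force: [0.6, 0.6, 3.6]
opening: 0.006
grip_force: 1.8
```

Call:
drive_tool(commands="0 0 0 0 0 -20 1;0 0 0 0 0 -60 1;0 0 0 0 0 -110 1;0 0 0 0 0 -160 1;0 0 0 0 0 -210 1;0 0 0 0 0 -257 1;0 0 0 0 0 -257 1")

```text
time: 14.02
ee_pos: [0.5076, 0.3156, 0.3068]
orientation: [-3.14, -0.009, 0.297]
force: [-0.4, 0.4, -0.2]
opening: 0.005
grip_force: 0.0
```

```bash
python3 - <<'E'
from to import *
from caps import caps
to(.593,-.130,.30)
for dz in(0,.013):caps(("wrist","side"),{"heater":(.508,.316,.086)},dz)
E
```

```text
[0.5076 0.3156 0.3068] [-3.14  -0.009  0.297] [-48.7 451.1   5.7] [-0.4  0.4 -0.2] [0.47 0.1  1.31 0.   1.72 1.74]
wrist heater 325 [0.507  0.3146 0.0705] [0.5066 0.3145] 0.0138
side heater 140 [0.5084 0.3168 0.0712] [0.5057 0.3139] 0.0215
```

The heater cap is about 13 mm down. On to the lamp.

Call:
drive_tool(commands="0 0 0 -6 57 0 1;0 0 0 -12 114 0 1;0 0 0 -18 171 0 1;0 0 0 -24 228 0 1;0 0 0 -30 285 0 1;0 0 0 -36 342 0 1;0 0 0 -43 399 0 1;0 0 0 -50 451 0 1")

```text
time: 15.22
ee_pos: [0.5893, -0.1329, 0.2981]
orientation: [-3.14, 0.003, 0.296]
force: [0.5, 0.3, -0.1]
opening: 0.003
grip_force: 0.0
```

Call:
drive_tool(commands="0 0 0 0 0 0 1;0 0 0 0 0 0 1;0 0 0 0 0 0 1")

```text
time: 15.6
ee_pos: [0.59, -0.1297, 0.2998]
orientation: [-3.141, 0.001, 0.298]
force: [-0.0, -0.0, 0.5]
opening: 0.004
grip_force: 0.0
```

```bash
python3 - <<'E'
from to import *
from caps import caps
caps(("wrist",))
to(.593,-.130,.145-.05)
im,d=snapshot("wrist");cv2.imwrite("pics/w4.png",im)
E
```

```text
wrist lamp 397 [ 0.5937 -0.133   0.1098] [ 0.5931 -0.1333] 0.0139
[ 0.5901 -0.1297  0.3001] [-3.141  0.     0.299] [  2.7   1.3 205.1] [-0.6  0.8  0. ] [-0.3   0.12  1.29  0.    1.72  0.97]
```

View pics/w4.png

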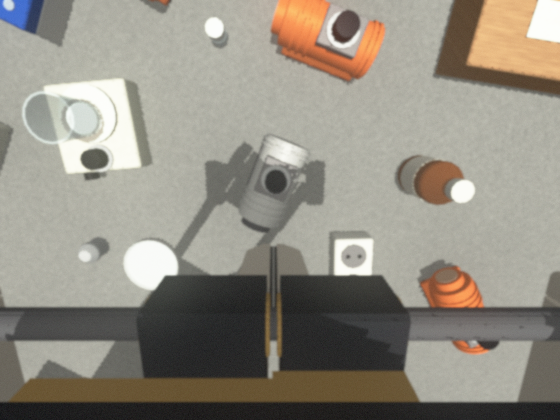

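The silver lamp's cap is at (275,180), with the bottle and hot plate clear of it.

Call:
drive_tool(commands="0 0 0 0 4 50 1;0 0 0 0 4 100 1;0 0 0 0 4 150 1;0 0 0 0 4 190 1;0 0 0 0 4 205 1;0 0 0 0 4 211 1;0 0 0 0 4 213 1;0 0 0 0 4 213 1")

```text
time: 16.7
ee_pos: [0.5925, -0.1353, 0.089]
orientation: [3.14, -0.002, 0.297]
force: [0.6, -0.5, 1.1]
opening: 0.01
grip_force: 0.0
```

Call:
drive_tool(commands="0 0 0 0 0 2 1;0 0 0 0 0 4 1;0 0 0 0 0 6 1;0 0 0 0 0 7 1;0 0 0 0 0 8 1;0 0 0 0 0 9 1;0 0 0 0 0 10 1;0 0 0 0 0 10 1")

```text
time: 17.7
ee_pos: [0.5914, -0.135, 0.0772]
orientation: [3.142, -0.0, 0.297]
force: [-0.6, 0.4, 3.9]
opening: 0.005
grip_force: 1.3
```

Call:
drive_tool(commands="0 0 0 0 0 1 1;0 0 0 0 0 2 1;0 0 0 0 0 3 1;0 0 0 0 0 4 1;0 0 0 0 0 5 1;0 0 0 0 0 6 1;0 0 0 0 0 7 1;0 0 0 0 0 7 1")

```text
time: 18.7
ee_pos: [0.5914, -0.135, 0.0701]
orientation: [3.142, -0.0, 0.297]
force: [-1.8, -0.4, 3.6]
opening: 0.004
grip_force: 1.6
```

Call:
drive_tool(commands="0 0 0 0 0 1 1;0 0 0 0 0 2 1;0 0 0 0 0 2 1;0 0 0 0 0 2 1")

```text
time: 19.2
ee_pos: [0.5913, -0.135, 0.0681]
orientation: [-3.142, 0.0, 0.297]
force: [-0.4, 0.2, 3.9]
opening: 0.008
grip_force: 1.7
```

Call:
drive_tool(commands="0 0 0 0 0 -20 1;0 0 0 0 0 -60 1;0 0 0 0 0 -110 1;0 0 0 0 0 -160 1;0 0 0 0 0 -210 1;0 0 0 0 0 -232 1;0 0 0 0 0 -232 1;0 0 0 0 0 -232 1")

```text
time: 20.2
ee_pos: [0.5909, -0.1347, 0.2991]
orientation: [-3.141, 0.001, 0.297]
force: [0.2, -0.4, -0.8]
opening: 0.003
grip_force: 0.0
```

```bash
python3 - <<'E'
from to import *
from caps import caps
to(.409,-.317,.30)
for dz in(0,.013):caps(("wrist","side"),{"lamp":(.5932,-.1332,.110)},dz)
E
```

```text
[ 0.5909 -0.1347  0.2991] [-3.141e+00  1.000e-03  2.970e-01] [-227.3  121.1   -0.8] [ 0.2 -0.4 -0.8] [-0.31  0.13  1.29  0.    1.72  0.97]
wrist lamp 377 [ 0.5936 -0.133   0.0969] [ 0.5936 -0.1313] 0.0157
side lamp 76 [ 0.5931 -0.1289  0.0957] [ 0.5934 -0.1277] 0.0199
```

The lamp cap is about 13 mm down. Now the power block.

Call:
drive_tool(commands="0 0 0 -45 24 0 1;0 0 0 -90 48 0 1;0 0 0 -135 72 0 1;0 0 0 -180 96 0 1;0 0 0 -228 121 0 1;0 0 0 -228 121 0 1;0 0 0 -228 121 0 1;0 0 0 -228 121 0 1")

```text
time: 21.4
ee_pos: [0.4095, -0.3164, 0.2999]
orientation: [-3.141, 0.0, 0.298]
force: [-0.4, 0.7, -0.0]
opening: 0.004
grip_force: 0.0
```

```bash
python3 - <<'E'
from to import *
from caps import caps
caps(("wrist",))
to(.409,-.318,.05)
im,d=snapshot("wrist");cv2.imwrite("pics/w5.png",im)
E
```

```text
wrist power 323 [ 0.4089 -0.3204  0.0672] [ 0.4084 -0.3206] 0.014
[ 0.4095 -0.3164  0.2999] [-3.141  0.     0.299] [ -0.9   1.6 249.9] [ 0.  -0.5  0.4] [-0.76 -0.11  1.53  0.    1.72  0.52]
```

View pics/w5.png

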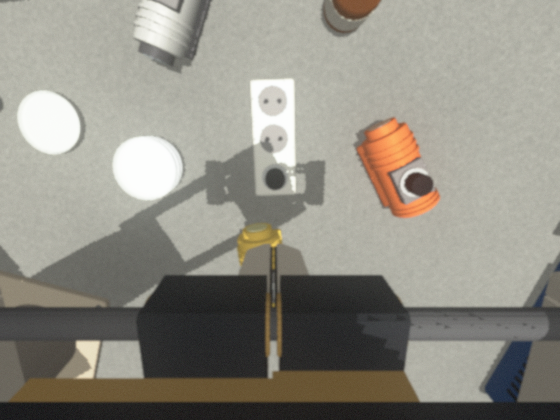

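The power cap is at (275,179). The neighbouring drums are lower than the gripper body will get.

Call:
drive_tool(commands="0 0 0 -4 4 50 1;0 0 0 -4 4 100 1;0 0 0 -4 4 150 1;0 0 0 -4 4 200 1;0 0 0 -4 4 235 1;0 0 0 -4 4 250 1;0 0 0 -4 4 254 1;0 0 0 -4 4 254 1")

```text
time: 22.5
ee_pos: [0.407, -0.323, 0.0476]
orientation: [3.14, -0.001, 0.297]
force: [-0.6, -0.7, 0.3]
opening: 0.005
grip_force: 0.0
```

Call:
drive_tool(commands="0 0 0 0 0 2 1;0 0 0 0 0 4 1;0 0 0 0 0 6 1;0 0 0 0 0 7 1;0 0 0 0 0 8 1;0 0 0 0 0 9 1;0 0 0 0 0 10 1;0 0 0 0 0 10 1")

```text
time: 23.5
ee_pos: [0.406, -0.3223, 0.0362]
orientation: [-3.142, 0.0, 0.297]
force: [-1.4, 0.9, 3.0]
opening: 0.001
grip_force: 1.3
```

Call:
drive_tool(commands="0 0 0 0 0 1 1;0 0 0 0 0 2 1;0 0 0 0 0 3 1;0 0 0 0 0 4 1;0 0 0 0 0 5 1;0 0 0 0 0 6 1;0 0 0 0 0 7 1;0 0 0 0 0 7 1")

```text
time: 24.5
ee_pos: [0.406, -0.3224, 0.0291]
orientation: [3.142, 0.0, 0.297]
force: [-1.3, 0.8, 3.3]
opening: 0.005
grip_force: 1.4
```

Call:
drive_tool(commands="0 0 0 0 0 1 1;0 0 0 0 0 2 1;0 0 0 0 0 3 1;0 0 0 0 0 3 1;0 0 0 0 0 3 1")

```text
time: 25.12
ee_pos: [0.406, -0.3223, 0.0261]
orientation: [-3.142, 0.0, 0.297]
force: [-1.7, 0.4, 2.7]
opening: 0.001
grip_force: 1.4
```

Call:
drive_tool(commands="0 0 0 0 0 -20 1;0 0 0 0 0 -60 1;0 0 0 0 0 -110 1;0 0 0 0 0 -160 1;0 0 0 0 0 -210 1;0 0 0 0 0 -270 1;0 0 0 0 0 -270 1;0 0 0 0 0 -270 1")

```text
time: 26.12
ee_pos: [0.4062, -0.3223, 0.2956]
orientation: [-3.141, -0.0, 0.297]
force: [0.0, -0.2, -0.5]
opening: 0.005
grip_force: 0.0
```

```bash
python3 - <<'E'
from caps import *
caps(("wrist","side"),{"power":(.4087,-.3205,.068)},.013)
caps(("side","scene"),{"heater":(.508,.316,.086),"lamp":(.5932,-.1332,.110)},.013)
caps(("side",),{"hotplate":(.543,.116,.072)})
cv2.imwrite("pics/s6.png",snapshot("side")[0])
E
```

```text
wrist power 316 [ 0.4079 -0.3196  0.0537] [ 0.4075 -0.32  ] 0.014
side power 64 [ 0.4106 -0.3156  0.0531] [ 0.4118 -0.3155] 0.0193
side heater 140 [0.508  0.3174 0.071 ] [0.5082 0.3182] 0.0184
side lamp 75 [ 0.5933 -0.13    0.0952] [ 0.5936 -0.1301] 0.0183
scene heater 86 [0.5129 0.3181 0.0704] [0.5114 0.3171] 0.0143
scene lamp 45 [ 0.5982 -0.1283  0.0946] [ 0.5965 -0.129 ] 0.014
side hotplate 92 [0.544  0.1127 0.0706] [0.5441 0.1104] 0.0147
```

View pics/s6.png

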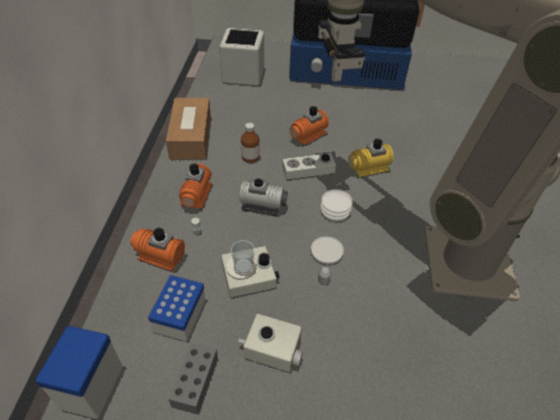

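All three caps are down: heater (266,333), lamp (258,185) and power (326,158). The hot plate cap is still up at (263,260), and nothing has moved.

```bash
python3 -c "
from workcell import sign_off;print(sign_off())"
```

```text
the job is handed in; nothing more can be done
None
```

The heater, lamp and power buttons were pressed in that order and each is down about 13–14 mm of 16; the hot plate button is still up, nothing visibly moved, and the job is handed in (no verdict was returned).

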